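Open a microcentrifuge whose lid may still be locked, and hold the lid up

TASK

The spin is over and I need both hands for the tubes: take the rotor cap that was left on top of the centrifuge lid and set it down, without dropping it, rim down and knob up, fully home in the round recess of the blue accessory tray. Then, before you touch the red release, tug the lid upward by its handle to learn whether it is still caught; if it is, let go and slide the red release fully to the right, away from the handle. Raise the lid by its handle to about 60 degrees without letting it slam, and finish while gripping the handle and holding the lid up (it does not stay up alone), with the rack, bottle and flask left where they stand.

Things in the scene. Friction and masses are not known exactly. Their poses are not given: they have to be found in the camera images.
- centrifuge: Grey microcentrifuge, fixed, 286 (x) x 240 (y). Origin: on the bench under its rotor chamber's centre; +x to its back (hinge), -x to its front, +y to its left, z up. White lid 175 x 216, flat when shut, top 132 above the bench, from x = -85 to 90. In front of it a lower deck, 102 above the bench, x = -86 to -161: display on the left, red release on the right.
- lid_hinge (a point): Middle of the lid's hinge axis (the y axis here), at x = +100, y = 0 from the centrifuge's origin, 122 above the bench. Does not move; axes as the centrifuge's.
- lid (a joint): Lid angle, rad: 0 shut, grows as the front edge rises, stop at 1.3. About 0.3 kg, falls shut from any angle, 2 N at the handle lifts it. A lock hidden in the deck holds it in about half of the cases; caught or free, it looks and reads the same. A caught lid still rises 0.015 to 0.025 rad (4 mm at the handle), then stops dead; pull with 5 to 15 N.
- release (a joint): Travel of the red release, m: 0 to 0.002 at the start, caught or free; 0.020 fully slid. It slides towards the centrifuge's -y (right) with 2 to 4 N and stays where it is left. From 0.014 on it has pushed the lock back, which then stays back; no effect on a free lid. Slide it while the lid is down, not being pulled.
- release_tab (a point): Centre of the red release tab, a block 12 (x) x 22 (y) x 20 (z), top 123 above the bench, 21 above the deck; at x = -127, y = -80 from the centrifuge's origin when the release reads 0. Moves with it; axes as the centrifuge's. Pinch from above, fingers closing along the centrifuge's x.
- cap_center (a point): Centre of the loose rotor cap, half-way up its 40 height, z towards its knob. Aluminium disc, diameter 84, 14 high, rim on its underside; orange round knob on top, diameter 22 to 24, 26 high, to be gripped from above. 0.09 kg. Starts rim down, flat on the lid, its centre 152 above the bench.
- pocket (a point): Centre of the floor of the round recess in the blue accessory tray: diameter 90, depth 12, floor 12 and tray top 24 above the bench. z up. The tray is fixed, 190 (x) x 130 (y), its middle 35 along +x from here. A cap fully home has its centre 20 above this point.
- tube_rack: Bystander: green rack with small stoppered tubes, 50 x 140, 80 high, loose, beyond the tray. Origin: centre of its underside. Leave it alone.
- reagent_bottle: Bystander: amber bottle, diameter 68, 150 high, loose, on the left. Origin: centre of its underside. Leave it alone.
- flask: Bystander: conical flask, diameter 80, 125 high, loose, on the right. Origin: centre of its underside. Leave it alone.
- handle_bar (a point): Black bow handle on the lid's front edge, turns with it. Origin: centre of its round bar, diameter 12, straight over 84 along y; 225 in front of the hinge axis and 16 above it when shut (36 above the deck). Gap between bar and lid edge 34, open in front. Pinch from above, fingers closing along the centrifuge's x, opened at most 45; the bar can turn in the fingers as the lid swings.
Mind the look-alikes: they are no part of the job. There is more than one size of the part that bears cap_center; the job needs the largest.

How it is judged:
On the way, in this order (a step that is already met when the one before it is completed fails the run):
1. the rotor cap lies rim down, fully home in the tray's recess and let go, the release still untouched (horizontal distance between cap_center and pocket below 0.006 m and z of cap_center in the frame of pocket below 0.0225 m and angle between cap_center's own z axis and vertical below 0.08 rad and contact force between the fingers and cap below 0.05 N and value of joint release below 0.005 m), for 0.2 s.
2. the lid has been tugged upward by its handle (through its 4 mm of play, or farther if it is free), the release still untouched (value of joint lid above 0.01 rad and contact force between the fingers and lid above 0.3 N and value of joint release below 0.005 m and distance between the grasp point and handle_bar below 0.05 m), for 0.1 s.
At the end, for the whole second after the job is handed in: Fingers on the handle (grasp point within 50 mm of the bar's centre) hold the lid still at 0.8 rad (46 degrees) or more; the cap is rim down and home in the recess (6 mm off-centre, 2.5 mm high, 0.08 rad tilt at most); rack, bottle and flask moved less than 20 mm (value of joint lid above 0.8 rad and velocity of joint lid between -0.15 and 0.15 rad/s and contact force between the fingers and lid above 0.5 N and horizontal distance between cap_center and pocket below 0.006 m and z of cap_center in the frame of pocket below 0.0225 m and angle between cap_center's own z axis and vertical below 0.08 rad and distance of each of tube_rack, reagent_bottle, flask from where it was at the start of the episode below 0.02 m and distance between the grasp point and handle_bar below 0.05 m); the arm keeps its last pose, push and grip.
It fails at once if the cap was dropped or thrown (moving faster than 0.5 m/s out of the fingers) (linear speed of cap above 0.5 m/s and contact force between the fingers and cap below 0.05 N).
It fails at once if the lid was raised with the cap not yet put away (value of joint lid above 0.05 rad and horizontal distance between cap_center and pocket above 0.02 m).
It fails at once if the lid was let slam (falling faster than 3 rad/s) (velocity of joint lid below -3 rad/s).
It fails at once if a bystander was knocked over (angle between any of tube_rack, reagent_bottle, flask's own z axis and vertical above 0.4 rad).
It also fails if it takes over 67 s, if anything falls off the work surface, if the arm or the gripper's body presses on something with over 40 N, if the wrist force passes 120 N, or if a joint passes its speed limit or range.

ROBOT

A 6-joint arm with a two-finger parallel gripper is mounted at the origin on the work surface. World frame = base frame: x ahead of the robot, y to its left, z up, the work surface at z = 0. Lengths are in m, angles in rad, forces in N, time in s.
With the tool pointing down it reaches from about 0.35 to 0.85 m from the base axis. Payload 8.1 kg.
Tool frame: the origin (TCP) lies at the centre of the arm's flange, where the gripper is bolted on; the fingertips stand 186 mm ahead of it and the grasp point (between the pads) lies 167 mm ahead of it; z points along the fingers, y is the line along which they close (so a half turn about z gives the same grasp; the last joint's range is limited). The gripper opens to 93 mm and grips with 3 to 60 N. Pads are 15 mm wide; open, the fingers measure 128 mm over their backs; the gripper's body (75 mm by 188 mm) begins 65 mm behind the grasp point.
Start: joints at [1.169, 0.13, 1.488, -0, 1.523, -0.085], TCP at [0.187, 0.57, 0.405] pointing down, gripper open.
Joint ranges: [-2.96, 2.96], [-0.89, 2.26], [0.02, 2.5], [-1.34, 4.48], [0, 2.73], [-2.66, 2.66]. Speed limits (rad/s): [2.39, 2.39, 2.79, 3.14, 3.14, 3.14].

INTERFACE

Orientations are given as a rotation vector (axis times angle).
In Python, from plant import read_state, read_camera, camera_params, robot gives the robot as it stands.
- The arm moves only by the tool carry_out, never from a script. Its argument "targets" is a list of rows, each an object of numbers: "hand": the opening in per cent of the stroke, from 0 (shut) to 100 (fully open); "x", "y", "z": the shift along the tool's x, y, z in m; "ax", "ay", "az": the turn, a rotation vector about the tool's x, y, z in rad. In form: [{"hand": .., "x": .., "y": .., "z": .., "ax": .., "ay": .., "az": ..}, ...]. A call has 1 to 8 rows; each row is the pose to reach, as a shift and turn from the pose commanded when the call began, along the tool's axes at that moment; what a row does not reach only later rows make up. A row lasts 1/8 s, in which the tool goes at most 62.5 mm and 10.7 degrees, less where a joint would pass 70% of its speed; a pose out of reach is approached as far as the arm can. A call with a gripper value outside its range is refused whole. The fingers move at their own pace and stop on an object; "newtons" is the grip in N (left out, the last holds). Time passes only in rows, so rows that repeat a pose let the fingers close. It gives the time, the measured TCP pose, the force, the opening and the grip force at its end, in the units of the state.
- read_state(): the state, without advancing time (a new reading comes with each control period).
- read_camera(name): name is "side" or "top" or "wrist"; returns (picture, depth): 420x560x3 uint8, blue, green, red; 420x560 float32, m along the optical axis (not along the pixel's ray), 0 where there is no reading.
- camera_params(name): a dict with "fx", "fy", "cx", "cy" (pixels), "position" and "rotation" of the camera in the world. Camera axes: x right, y up, looking along -z (the intrinsics and any distortion apply to the point x, -y, -z); pixel columns grow to the right and rows downward; lengths in m; the calibration is good to about 2 mm. A picture is of the moment at which its call begins: read the wrist's pose just before it. camera_params takes no time and is no camera call; for the wrist camera it gives the pose at the moment of the call.
- robot.close_job(): hands the job in; it is judged then, once.
The state is a dict: "t": time; "q": joint angles; "dq": joint speeds; "joint_torque": joint torques, N m; "tool_pos": TCP position; "orientation": TCP orientation; "force": force on the tool from outside, world axes, zero at the start; "wrist_torque": the same for the moment, N m; "opening": finger opening in m; "gripper_force": force on a finger pad.
Only numpy, scipy, OpenCV 4.12 (cv2) and the standard library are available. Lean on these libraries where they do the work, as an engineer would, in place of code of your own. Each camera call takes 0.05 s, during which the arm holds its last target. There are 200 camera calls.

## Working session

There is one attempt and no reset: what is moved stays moved. The work goes in short steps, Python scripts to look and compute and a tool call to move; the robot and the scene stay as the last step left them, time stands still between calls to the robot, and variables do not carry over. Pictures are saved under pics/ and viewed, at most 10 in all, crops included, and the job is handed in when it is done.

Besides the shell and the picture viewer there is one more tool, called after "Request:" as name(argument=value, ...) on one line, values as JSON. carry_out: Moves the arm, as the interface text tells. Its arguments: {"type":"object","properties":{"targets":{"type":"array","items":{"type":"object","properties":{"hand":{"type":"number"},"x":{"type":"number"},"y":{"type":"number"},"z":{"type":"number"},"ax":{"type":"number"},"ay":{"type":"number"},"az":{"type":"number"}}}},"newtons":{"type":"number"}},"required":["targets"]}

```bash
mkdir -p pics; cat > h.py <<'E'
import numpy as np,cv2
from plant import read_state,read_camera,camera_params,robot
def cloud(name):
    p=camera_params(name);im,d=read_camera(name)
    v,u=np.mgrid[0:d.shape[0],0:d.shape[1]]
    P=np.stack([(u-p['cx'])/p['fx']*d,-(v-p['cy'])/p['fy']*d,-d],-1)
    W=P@np.array(p['rotation']).T+np.array(p['position'])
    W[d==0]=np.nan
    return im,W,p
E
python3 - <<'E'
from h import *
for n in('top','side'):
    im,W,p=cloud(n);np.savez(f'/tmp/{n}.npz',im=im,W=W);cv2.imwrite(f'pics/{n}0.png',im);print({k:np.round(v,3).tolist() for k,v in p.items() if not isinstance(v,str) and v is not None})
s=read_state();print(s)
E
```

```text
Traceback (most recent call last):
  File "h.py", line 7, in cloud
    W=P@np.array(p['rotation']).T+np.array(p['position'])
      ~~~~~~~~~~~~~~~~~~~~~~~~~~~^~~~~~~~~~~~~~~~~~~~~~~~
ValueError: operands could not be broadcast together with shapes (420,560) (3,)
```

```bash
python3 - <<'E'
from plant import *
for n in('top','side','wrist'):print(camera_params(n))
E
sed -i "s/np.array(p\['rotation'\]).T/R(p).T/; s/^def cloud/def R(p):\n    return cv2.Rodrigues(np.array(p['rotation'],float))[0]\ndef cloud/" h.py
python3 - <<'E'
from h import *
for n in('top','side'):
    im,W,p=cloud(n);np.savez(f'/tmp/{n}.npz',im=im,W=W);cv2.imwrite(f'pics/{n}0.png',im)
s=read_state();print(s)
E
```

```text
{'fx': 513.9674092801674, 'fy': 513.9674092801674, 'cx': 265.10491345072677, 'cy': 209.95734367690685, 'position': array([ 0.38078512, -0.00922443,  1.62034506]), 'rotation': array([ 0.15001593, -0.14506299, -1.59140279])}
{'fx': 462.1819376320993, 'fy': 462.1819376320993, 'cx': 280.50814965724015, 'cy': 214.010846611344, 'position': array([0.47174377, 1.0302093 , 0.95184978]), 'rotation': array([ 0.11825269, -1.31656012, -2.6968469 ])}
{'fx': 300.555946094141, 'fy': 300.555946094141, 'cx': 284.0593070777016, 'cy': 210.64300464237755, 'position': array([0.119575  , 0.59149773, 0.38423046]), 'rotation': array([-0.22558468, -0.16069073,  1.24678933])}
{'t': 0.15, 'q': array([ 1.16861332e+00,  1.30993949e-01,  1.48901802e+00, -1.48375553e-05,
        1.52301328e+00, -8.53842543e-02]), 'dq': array([ 0.000705  , -0.0028924 , -0.00372777,  0.00139549,  0.00145487,
       -0.00076579]), 'joint_torque': array([ 8.85109985e-04, -5.60474646e+01, -4.92335773e+01,  7.68088829e-02,
        3.05241882e-02, -1.24571752e-04]), 'tool_pos': array([0.18681985, 0.5699908 , 0.4039306 ]), 'orientation': array([-4.95494476e-01, -3.10193530e+00,  2.18916941e-03]), 'force': array([0.33595147, 0.95735184, 0.31241415]), 'wrist_torque': array([-0.00433475, -0.04151908, -0.02565817]), 'gripper_force': 0.0, 'opening': 0.09298708091434744}
```

View pics/top0.png

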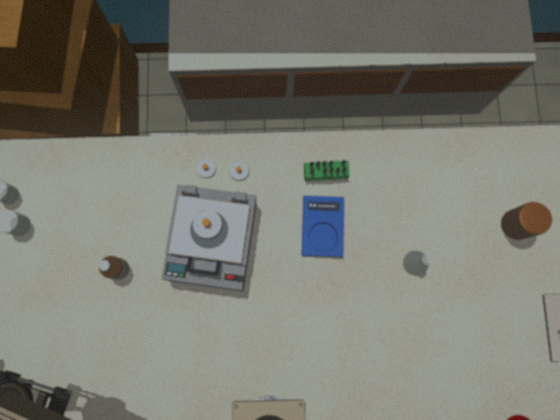

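View pics/side0.png

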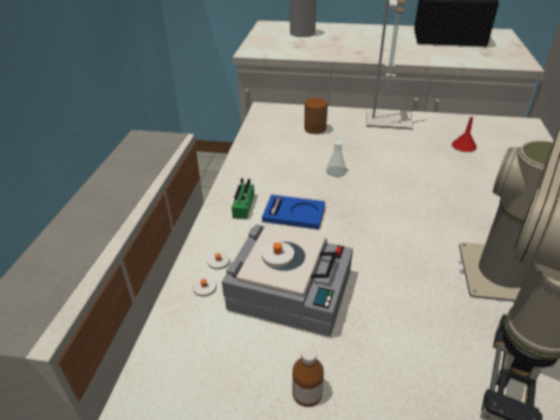

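Top view: large cap on the lid at (206,224), recess at (322,238), red release at (231,277), handle at (204,267), small look-alike caps behind at (206,168) and (239,170); the side view agrees. Now I measure.

```bash
cat > m.py <<'E'
from h import *
def ray(n,uv,z):
    p=camera_params(n);uv=np.atleast_2d(uv)
    d=np.stack([(uv[:,0]-p['cx'])/p['fx'],-(uv[:,1]-p['cy'])/p['fy'],-np.ones(len(uv))],-1)@R(p).T
    c=np.array(p['position']);return c+d*((z-c[2])/d[:,2])[:,None]
E
python3 - <<'E'
from m import *
for n,roi in(('top',(150,170,360,300)),('side',(200,180,370,340))):
    f=np.load(f'/tmp/{n}.npz');im,W=f['im'],f['W'];hsv=cv2.cvtColor(im,cv2.COLOR_BGR2HSV);H,S,V=[hsv[...,i].astype(int) for i in range(3)]
    roi_m=np.zeros(H.shape,bool);x0,y0,x1,y1=roi;roi_m[y0:y1,x0:x1]=1
    def rep(nm,m,z=None):
        m=m&roi_m;k,l,st,c=cv2.connectedComponentsWithStats(m.astype(np.uint8))
        for i in range(1,k):
            if st[i,4]<6: continue
            q=W[l==i];
            print(n,nm,st[i,4],c[i].round(1),'med',np.nanmedian(q,0).round(4),'max z',np.nanpercentile(q[:,2],95).round(4), 'ray',ray(n,c[i],z)[0].round(4) if z else '')
    rep('orange',(H>5)&(H<20)&(S>140)&(V>120),.172)
    rep('red',((H<5)|(H>172))&(S>140)&(V>60),.123)
    blue=(H>105)&(H<125)&(S>150)
    if n=='top':
        rep('blue',blue,.024)
        m=(blue&roi_m).astype(np.uint8);cs,_=cv2.findContours(m,0,2);c=max(cs,key=cv2.contourArea)
        b=cv2.boxPoints(cv2.minAreaRect(c));w=ray(n,b,.024);print('tray box',b.round(1).tolist(),w.round(4).tolist(),np.linalg.norm(np.diff(w,axis=0),axis=1))
        lid=((abs(W[...,2]-.132)<.006)|(W[...,2]>.138))&roi_m&(W[...,2]<.2)
        m=cv2.morphologyEx(lid.astype(np.uint8),cv2.MORPH_OPEN,np.ones((5,5)));cs,_=cv2.findContours(m,0,2);c=max(cs,key=cv2.contourArea)
        b=cv2.boxPoints(cv2.minAreaRect(c));w=ray(n,b,.132);print('lid box',b.round(1).tolist(),w.round(4).tolist(),np.linalg.norm(np.diff(w,axis=0),axis=1))
        cap=(W[...,2]>.140)&(W[...,2]<.16)&roi_m
        rep('capdisc',cap,.146)
    print('floor z',np.nanmedian(W[...,2][roi_m]))
im=np.load('/tmp/top.npz')['im'];cv2.imwrite('pics/crop.png',cv2.resize(im[150:310,150:360],None,fx=3.7,fy=3.7,interpolation=cv2.INTER_CUBIC))
E
```

```text
top orange 17 [206.4 222.4] med [0.6216 0.1589 0.1718] max z 0.1776 ray [0.6236 0.1604 0.172 ]
top red 24 [229.8 276.6] med [0.4712 0.0988 0.1227] max z 0.1288 ray [0.4709 0.099  0.123 ]
top blue 1845 [322.5 229.5] med [ 0.6138 -0.1866  0.0227] max z 0.0304 ray [ 0.6162 -0.1863  0.024 ]
tray box [[302.1000061035156, 254.0], [304.1000061035156, 196.5], [343.20001220703125, 197.8000030517578], [341.29998779296875, 255.39999389648438]] [[0.5409, -0.1194, 0.024], [0.7237, -0.1328, 0.024], [0.716, -0.2569, 0.024], [0.5336, -0.2409, 0.024]] [0.18324815 0.12432276 0.18312883]
lid box [[168.60000610351562, 252.5], [177.0, 193.6999969482422], [250.10000610351562, 204.1999969482422], [241.6999969482422, 263.0]] [[0.5444, 0.2752, 0.132], [0.7187, 0.2519, 0.132], [0.6814, 0.0357, 0.132], [0.5086, 0.0634, 0.132]] [0.17587595 0.21943038 0.17495807]
top capdisc 585 [207.3 223.1] med [0.6239 0.1592 0.1466] max z 0.1526 ray [0.6255 0.1608 0.146 ]
top capdisc 125 [201.7 270.4] med [0.4881 0.1796 0.1434] max z 0.1482 ray [0.4891 0.1773 0.146 ]
floor z 0.004830249137772191
side orange 41 [277.  246.1] med [0.6266 0.1706 0.1683] max z 0.172 ray [0.6256 0.1741 0.172 ]
side orange 16 [217.5 256. ] med [0.8206 0.082  0.0256] max z 0.0279 ray [0.7647 0.2315 0.172 ]
side orange 20 [203.1 282. ] med [0.8314 0.1894 0.0267] max z 0.0282 ray [0.7746 0.3215 0.172 ]
side red 39 [338.4 250.9] med [0.4718 0.1095 0.1182] max z 0.1221 ray [0.4717 0.1151 0.123 ]
floor z 0.0008353605859927615
```

View pics/crop.png

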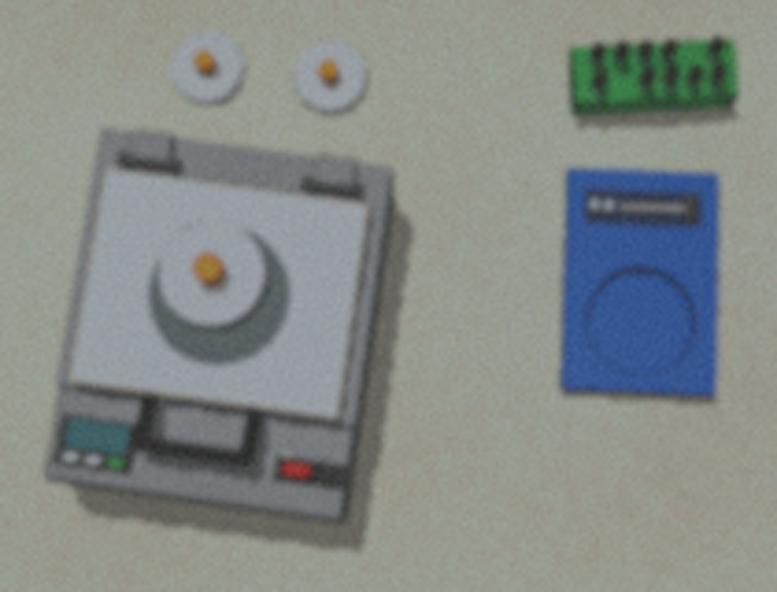

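```bash
cat >> m.py <<'E'
from scipy.spatial.transform import Rotation as Ro
def plan(g,h=-.155,tilt=0):
    """shift/turn in tool axes to bring the grasp point to g, tool y heading h"""
    s=read_state();R0=Ro.from_rotvec(s['orientation']);y=np.array([np.cos(h),np.sin(h),0]);z=np.array([0,0,-1.])
    R1=Ro.from_matrix(np.stack([np.cross(y,z),y,z],1))
    if tilt: R1=Ro.from_rotvec(tilt*np.array([-np.sin(h),np.cos(h),0]))*R1
    t=np.array(g)-.167*R1.as_matrix()[:,2]
    print('grasp now',(s['tool_pos']+.167*R0.as_matrix()[:,2]).round(4),'heading',round(float(np.arctan2(*R0.as_matrix()[1::-1,1])),4))
    print('shift',R0.inv().apply(t-s['tool_pos']).round(4),'turn',(R0.inv()*R1).as_rotvec().round(4),'t',s['t'])
def grasp_now():
    s=read_state();return s['tool_pos']+.167*Ro.from_rotvec(s['orientation']).as_matrix()[:,2]
E
python3 -c "
from m import *
plan([.61,.10,.30])"
```

```text
grasp now [0.1867 0.5698 0.2369] heading 1.254
shift [-0.5485 -0.3149 -0.0627] turn [-1.300e-03  9.000e-04  1.409e+00] t 0.15
```

Request:
carry_out(targets=[{"hand":60,"x":-0.05,"y":-0.03,"z":-0.06,"ax":0,"ay":0,"az":0.15},{"hand":60,"x":-0.11,"y":-0.06,"z":-0.06,"az":0.32},{"hand":60,"x":-0.165,"y":-0.095,"z":-0.06,"az":0.5},{"hand":60,"x":-0.22,"y":-0.125,"z":-0.06,"az":0.68},{"hand":60,"x":-0.275,"y":-0.16,"z":-0.06,"az":0.86},{"hand":60,"x":-0.33,"y":-0.19,"z":-0.06,"az":1.04},{"hand":60,"x":-0.385,"y":-0.22,"z":-0.06,"az":1.22},{"hand":60,"x":-0.44,"y":-0.25,"z":-0.06,"az":1.41}])

```text
schema error: expected keys hand, x, y, z, ax, ay, az
```

```bash
python3 -c "
from m import *
plan([.61,.10,.30])"
```

```text
grasp now [0.1867 0.5698 0.2369] heading 1.254
shift [-0.5485 -0.3149 -0.0627] turn [-1.300e-03  9.000e-04  1.409e+00] t 0.15
```

Request:
carry_out(targets=[{"hand":60,"x":-0.07,"y":-0.04,"z":-0.06,"ax":0,"ay":0,"az":0.15},{"hand":60,"x":-0.55,"y":-0.315,"z":-0.06,"ax":0,"ay":0,"az":1.41},{"hand":60,"x":-0.55,"y":-0.315,"z":-0.06,"ax":0,"ay":0,"az":1.41},{"hand":60,"x":-0.55,"y":-0.315,"z":-0.06,"ax":0,"ay":0,"az":1.41},{"hand":60,"x":-0.55,"y":-0.315,"z":-0.06,"ax":0,"ay":0,"az":1.41},{"hand":60,"x":-0.55,"y":-0.315,"z":-0.06,"ax":0,"ay":0,"az":1.41},{"hand":60,"x":-0.55,"y":-0.315,"z":-0.06,"ax":0,"ay":0,"az":1.41},{"hand":60,"x":-0.55,"y":-0.315,"z":-0.06,"ax":0,"ay":0,"az":1.41}])

```text
t: 1.15
tool_pos: [0.5143, 0.2065, 0.459]
orientation: [-2.393, -2.035, -0.0]
force: [0.9, 0.6, 0.8]
opening: 0.0558
gripper_force: 0.0
```

```bash
python3 -c "
from m import *
plan([.61,.10,.30])"
```

```text
grasp now [0.5143 0.2065 0.292 ] heading -0.1613
shift [-0.0897  0.1116 -0.008 ] turn [-0.0001 -0.0001 -0.0063] t 1.15
```

Request:
carry_out(targets=[{"hand":60,"x":-0.09,"y":0.11,"z":-0.01,"ax":0,"ay":0,"az":0},{"hand":60,"x":-0.09,"y":0.11,"z":-0.01,"ax":0,"ay":0,"az":0},{"hand":60,"x":-0.09,"y":0.11,"z":-0.01,"ax":0,"ay":0,"az":0},{"hand":60,"x":-0.09,"y":0.11,"z":-0.01,"ax":0,"ay":0,"az":0},{"hand":60,"x":-0.09,"y":0.11,"z":-0.01,"ax":0,"ay":0,"az":0}])

```text
t: 1.78
tool_pos: [0.6072, 0.1037, 0.4688]
orientation: [-2.386, -2.043, 0.0]
force: [0.2, -0.5, 0.4]
opening: 0.056
gripper_force: 0.0
```

```bash
python3 - <<'E'
from m import *
p=camera_params('wrist');print(grasp_now(),p['position'],R(p)[:,2])
im,W,_=cloud('wrist');np.savez('/tmp/w1.npz',im=im,W=W);cv2.imwrite('pics/w1.png',im)
plan([.594,-.22,.25])
E
```

```text
[0.6070944  0.10373957 0.30184072] [0.61823506 0.17318551 0.44937013] [0.04010834 0.25307372 0.96661523]
grasp now [0.607  0.1039 0.302 ] heading -0.1541
shift [-0.3221  0.0368  0.0519] turn [-0.0005 -0.0003  0.0009] t 1.825
```

View pics/w1.png

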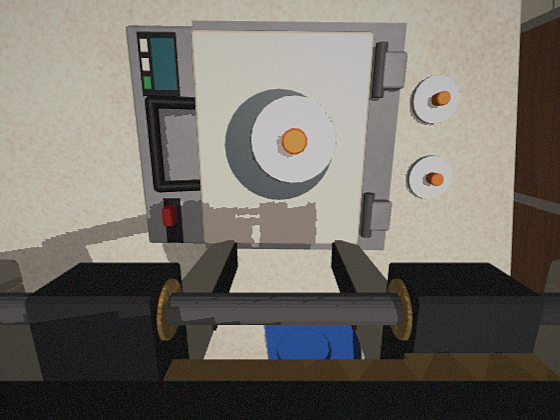

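The wrist view shows knob (294,141), cap disc around it, handle bar near (158,145), red tab (169,214), lid from columns 195 to 372. I compute these, and move on to view the recess.

```bash
python3 - <<'E'
from m import *
f=np.load('/tmp/w1.npz');im,W=f['im'],f['W'];hsv=cv2.cvtColor(im,cv2.COLOR_BGR2HSV);H,S,V=[hsv[...,i].astype(int) for i in range(3)]
v,u=np.mgrid[0:420,0:560]
def big(m):
    cs,_=cv2.findContours(m.astype(np.uint8),0,1);return max(cs,key=cv2.contourArea)
def box(c,z):
    r=cv2.minAreaRect(c);b=cv2.boxPoints(r);w=ray('wrist',b,z)[:,:2];return b.round(1).tolist(),w.round(4).tolist(),'c',w.mean(0).round(4),np.linalg.norm(np.roll(w,-1,0)-w,axis=1).round(4)
og=(H>5)&(H<22)&(S>130)&(v<200)&(u<380)
top=og&(W[...,2]>.165); c=big(top);print('knob',cv2.minEnclosingCircle(c),len(c));(cc,r)=cv2.minEnclosingCircle(c);print(ray('wrist',cc,.172),r*np.nanmedian(.449-.172)/300)
disc=(W[...,2]>.139)&(v<230)&(u>210)&(u<380);c=big(disc)
w=ray('wrist',c[:,0,:].astype(float),.146)[:,:2];print('disc',cv2.minEnclosingCircle(w.astype(np.float32)),'z',np.nanmedian(W[disc],0))
red=((H<6)|(H>172))&(S>130)&(V>50)&(u<220)&(v<260)
red2=red&(W[...,2]>.117);print('red',box(big(red2),.123),np.nanmedian(W[red2],0))
lid=(W[...,2]>.127)&(W[...,2]<.2)&(v<245)&(u>185)&(u<385);lid=cv2.morphologyEx(lid.astype(np.uint8),cv2.MORPH_OPEN,np.ones((7,7)));print('lid',box(big(lid),.132))
bar=(W[...,2]>.128)&(u<185)&(u>140)&(v>80)&(v<200);print('bar',box(big(bar),.14),np.nanmedian(W[bar],0))
print('deck',np.nanmedian(W[105:180,168:190],(0,1)))
E
```

```text
knob ((294.0721740722656, 140.77296447753906), 12.940064430236816) 72
[[0.62562223 0.16360311 0.172     ]] 0.011947992823918662
disc ((0.6259579062461853, 0.16332142055034637), 0.04200773313641548) z [0.62599859 0.16495218 0.1465617 ]
red ([[162.0, 207.0], [174.0, 207.0], [174.0, 225.0], [162.0, 225.0]], [[0.4702, 0.113], [0.4835, 0.111], [0.4783, 0.0904], [0.4648, 0.0925]], 'c', array([0.4742, 0.1017]), array([0.0134, 0.0212, 0.0137, 0.0212])) [0.47428705 0.10175757 0.12290798]
lid ([[183.5, 241.10000610351562], [192.1999969482422, 24.799999237060547], [373.6000061035156, 32.099998474121094], [364.8999938964844, 248.39999389648438]], [[0.4881, 0.0726], [0.5476, 0.2819], [0.7154, 0.2496], [0.6886, 0.0326]], 'c', array([0.6099, 0.1592]), array([0.2176, 0.1709, 0.2187, 0.2045]))
bar ([[145.0, 95.0], [184.0, 95.0], [184.0, 191.0], [145.0, 191.0]], [[0.4903, 0.2273], [0.5276, 0.2215], [0.5051, 0.1294], [0.4647, 0.1357]], 'c', array([0.4969, 0.1785]), array([0.0377, 0.0947, 0.0409, 0.0951])) [0.49253662 0.18698035 0.14225124]
deck [0.49884937 0.17973699 0.10255806]
```

Request:
carry_out(targets=[{"hand":60,"x":-0.06,"y":0.005,"z":0.01,"ax":0,"ay":0,"az":0},{"hand":60,"x":-0.32,"y":0.037,"z":0.05,"ax":0,"ay":0,"az":0},{"hand":60,"x":-0.32,"y":0.037,"z":0.05,"ax":0,"ay":0,"az":0},{"hand":60,"x":-0.32,"y":0.037,"z":0.05,"ax":0,"ay":0,"az":0},{"hand":60,"x":-0.32,"y":0.037,"z":0.05,"ax":0,"ay":0,"az":0},{"hand":60,"x":-0.32,"y":0.037,"z":0.05,"ax":0,"ay":0,"az":0},{"hand":60,"x":-0.32,"y":0.037,"z":0.05,"ax":0,"ay":0,"az":0}])

```text
t: 2.7
tool_pos: [0.5947, -0.219, 0.4189]
orientation: [-2.388, -2.041, -0.0]
force: [0.8, 0.0, -0.1]
opening: 0.0558
gripper_force: 0.0
```

```bash
python3 - <<'E'
from m import *
print(grasp_now())
im,W,_=cloud('wrist');np.savez('/tmp/w2.npz',im=im,W=W);cv2.imwrite('pics/w2.png',im)
E
```

```text
[ 0.59465419 -0.21890316  0.25194323]
```

View pics/w2.png

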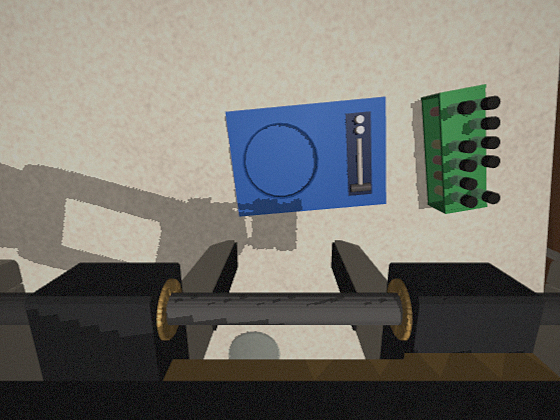

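The recess circle is clear at (281,160), radius about 37 px.

```bash
python3 - <<'E'
from m import *
f=np.load('/tmp/w2.npz');im,W=f['im'],f['W'];hsv=cv2.cvtColor(im,cv2.COLOR_BGR2HSV);H,S,V=[hsv[...,i].astype(int) for i in range(3)]
v,u=np.mgrid[0:420,0:560]
z=W[...,2];near=(u>236)&(u<330)&(v>112)&(v<200)
print('tray top',np.nanmedian(z[160:190,325:342]),'floor',np.nanmedian(z[145:175,265:298]))
m=near&(z<.018)&(H>95)&(H<130);c=max(cv2.findContours(m.astype(np.uint8),0,1)[0],key=cv2.contourArea)
q=W[m][:,:2];print('floor pts circle',cv2.minEnclosingCircle(q.astype(np.float32)),'mean',q.mean(0),'area r',np.sqrt(m.sum()/np.pi))
dark=near&(H>95)&(H<130)&(V<np.median(V[145:175,265:298])*.75)
pts=np.argwhere(dark)[:,::-1].astype(np.float32);print(len(pts))
e=cv2.fitEllipse(c);print('ellipse',e);
for zz in(.012,.024):print(zz,ray('wrist',e[0],zz))
t=(H>95)&(H<130)&(S>120)&(v<220)&(u>215)&(u<395);t=cv2.morphologyEx(t.astype(np.uint8),cv2.MORPH_CLOSE,np.ones((15,15)));cs=max(cv2.findContours(t,0,1)[0],key=cv2.contourArea)
b=cv2.boxPoints(cv2.minAreaRect(cs));w=ray('wrist',b,.024)[:,:2];ctr=w.mean(0);print(w.round(4).tolist(),np.linalg.norm(np.roll(w,-1,0)-w,axis=1))
x=w-ctr;
for yaw in(-.05,-.07,-.09):print('pocket by tray',ctr-.035*np.array([np.cos(yaw),np.sin(yaw)]))
plan([.6258,.1634,.24])
E
```

```text
tray top 0.024543140666450747 floor 0.012519337481953774
floor pts circle ((0.5956960320472717, -0.18500123918056488), 0.045104190707206726) mean [ 0.59581213 -0.18435002] area r 35.633385132304525
618
ellipse ((280.6144714355469, 160.0225830078125), (70.21306610107422, 70.81591033935547), 170.42034912109375)
0.012 [[ 0.5963034  -0.18317511  0.012     ]]
0.024 [[ 0.59660485 -0.18210225  0.024     ]]
[[0.5406, -0.1153], [0.7283, -0.1279], [0.7318, -0.2577], [0.5266, -0.2456]] [0.18808427 0.12988891 0.20556453 0.13108649]
pocket by tray [ 0.59684668 -0.18486308]
pocket by tray [ 0.59688866 -0.18416435]
pocket by tray [ 0.5969446 -0.1834666]
grasp now [ 0.595  -0.2179  0.2523] heading -0.1551
shift [ 0.3816 -0.0285  0.0126] turn [ 0.0002 -0.0007 -0.0001] t 2.75
```

Request:
carry_out(targets=[{"hand":60,"x":0.05,"y":-0.005,"z":0,"ax":0,"ay":0,"az":0},{"hand":60,"x":0.381,"y":-0.0285,"z":0.012,"ax":0,"ay":0,"az":0},{"hand":60,"x":0.381,"y":-0.0285,"z":0.012,"ax":0,"ay":0,"az":0},{"hand":60,"x":0.381,"y":-0.0285,"z":0.012,"ax":0,"ay":0,"az":0},{"hand":60,"x":0.381,"y":-0.0285,"z":0.012,"ax":0,"ay":0,"az":0},{"hand":60,"x":0.381,"y":-0.0285,"z":0.012,"ax":0,"ay":0,"az":0},{"hand":60,"x":0.381,"y":-0.0285,"z":0.012,"ax":0,"ay":0,"az":0},{"hand":60,"x":0.381,"y":-0.0285,"z":0.012,"ax":0,"ay":0,"az":0}])

```text
t: 3.75
tool_pos: [0.625, 0.164, 0.4074]
orientation: [2.383, 2.047, 0.0]
force: [0.4, -0.2, -0.4]
opening: 0.0558
gripper_force: 0.0
```

```bash
python3 - <<'E'
from m import *
im,W,_=cloud('wrist');hsv=cv2.cvtColor(im,cv2.COLOR_BGR2HSV);H,S,V=[hsv[...,i].astype(int) for i in range(3)]
v,u=np.mgrid[0:420,0:560]
top=(H>5)&(H<22)&(S>130)&(v<300)&(W[...,2]>.165)&(W[...,2]<.18)&(u>200)&(u<360)
c=max(cv2.findContours(top.astype(np.uint8),0,1)[0],key=cv2.contourArea);cc,r=cv2.minEnclosingCircle(c);print(cc,r,ray('wrist',cc,.172),np.nanmedian(W[top],0))
plan([.6258,.1634,.168])
E
```

```text
(285.068603515625, 226.569580078125) 15.706498146057129 [[0.62646776 0.16258056 0.172     ]] [0.62599687 0.16456847 0.17224852]
grasp now [0.6254 0.1621 0.2404] heading -0.1536
shift [0.0013 0.0002 0.0724] turn [0.0004 0.0004 0.0014] t 3.8
```

Request:
carry_out(targets=[{"hand":60,"x":0.001,"y":0,"z":0.04,"ax":0,"ay":0,"az":0},{"hand":60,"x":0.001,"y":0,"z":0.072,"ax":0,"ay":0,"az":0},{"hand":60,"x":0.001,"y":0,"z":0.072,"ax":0,"ay":0,"az":0},{"hand":15,"x":0.001,"y":0,"z":0.072,"ax":0,"ay":0,"az":0},{"hand":15,"x":0.001,"y":0,"z":0.072,"ax":0,"ay":0,"az":0},{"hand":15,"x":0.001,"y":0,"z":0.072,"ax":0,"ay":0,"az":0},{"hand":15,"x":0.001,"y":0,"z":0.072,"ax":0,"ay":0,"az":0}], newtons=15)

```text
t: 4.68
tool_pos: [0.626, 0.1621, 0.3352]
orientation: [2.388, 2.041, -0.0]
force: [-0.7, -0.7, 0.7]
opening: 0.0229
gripper_force: 15.0
```

```bash
python3 - <<'E'
from m import *
plan([.6258,.1634,.168]);print(read_state()['opening'],read_state()['gripper_force'])
E
```

```text
grasp now [0.626  0.1621 0.1682] heading -0.1561
shift [ 0.0013 -0.0004  0.0002] turn [ 0.0001  0.0001 -0.0011] t 4.675
0.0229146559705132 15.00247613468673
```

Request:
carry_out(targets=[{"hand":15,"x":0,"y":0,"z":-0.02,"ax":0,"ay":0,"az":0},{"hand":15,"x":0,"y":0,"z":-0.05,"ax":0,"ay":0,"az":0},{"hand":15,"x":-0.03,"y":0,"z":-0.07,"ax":0,"ay":0,"az":0},{"hand":15,"x":-0.08,"y":0.005,"z":-0.08,"ax":0,"ay":0,"az":0},{"hand":15,"x":-0.14,"y":0.01,"z":-0.08,"ax":0,"ay":0,"az":0},{"hand":15,"x":-0.2,"y":0.02,"z":-0.08,"ax":0,"ay":0,"az":0},{"hand":15,"x":-0.26,"y":0.025,"z":-0.08,"ax":0,"ay":0,"az":0},{"hand":15,"x":-0.32,"y":0.025,"z":-0.08,"ax":0,"ay":0,"az":0}])

```text
t: 5.68
tool_pos: [0.6007, -0.1596, 0.4168]
orientation: [2.386, 2.041, 0.001]
force: [0.4, 0.4, -1.0]
opening: 0.0231
gripper_force: 15.0
```

```bash
python3 - <<'E'
from m import *
plan([.596,-.1855,.08]);print(read_state()['opening'],read_state()['gripper_force'])
E
```

```text
grasp now [ 0.601  -0.1597  0.2498] heading -0.1557
shift [-0.0263 -0.001   0.1698] turn [ 0.0018  0.0003 -0.0007] t 5.675
0.02309589262136819 15.001010395644698
```

Request:
carry_out(targets=[{"hand":15,"x":-0.026,"y":-0.001,"z":0.03,"ax":0,"ay":0,"az":0},{"hand":15,"x":-0.026,"y":-0.001,"z":0.07,"ax":0,"ay":0,"az":0},{"hand":15,"x":-0.026,"y":-0.001,"z":0.11,"ax":0,"ay":0,"az":0},{"hand":15,"x":-0.026,"y":-0.001,"z":0.15,"ax":0,"ay":0,"az":0},{"hand":15,"x":-0.026,"y":-0.001,"z":0.17,"ax":0,"ay":0,"az":0},{"hand":15,"x":-0.026,"y":-0.001,"z":0.17,"ax":0,"ay":0,"az":0}])

```text
t: 6.42
tool_pos: [0.5956, -0.1831, 0.2443]
orientation: [-2.386, -2.04, 0.002]
force: [1.0, 1.3, 0.1]
opening: 0.0231
gripper_force: 15.0
```

```bash
python3 - <<'E'
from m import *
plan([.596,-.1855,.048]);print(read_state()['opening'],read_state()['force'])
im,W,_=cloud('wrist');np.savez('/tmp/w3.npz',im=im,W=W);cv2.imwrite('pics/w3.png',im)
E
```

```text
grasp now [ 0.5953 -0.1829  0.0773] heading -0.1558
shift [-0.0024  0.0008  0.0293] turn [-0.0023 -0.0005 -0.0008] t 6.425
0.023145758199667504 [0.97355493 1.2753044  0.11224006]
```

View pics/w3.png

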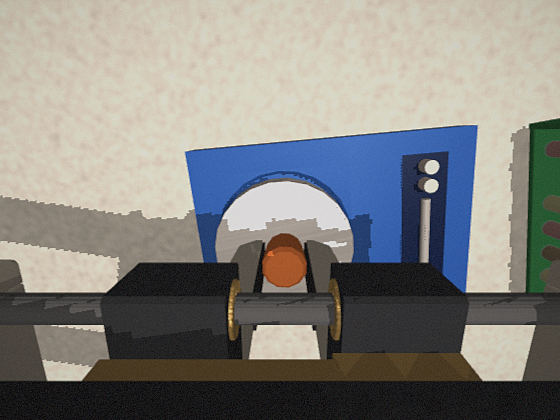

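```bash
python3 - <<'E'
from m import *
from scipy.optimize import least_squares as ls
f=np.load('/tmp/w3.npz');im,W=f['im'],f['W'];hsv=cv2.cvtColor(im,cv2.COLOR_BGR2HSV);H,S,V=[hsv[...,i].astype(int) for i in range(3)]
v,u=np.mgrid[0:420,0:560];z=W[...,2]
d=(z>.046)&(z<.062)&(S<90)&(v<262)&(u>200)&(u<370);print('disc z',np.nanmedian(z[d]),d.sum())
def arc(m,zz,rad):
    m=cv2.morphologyEx(m.astype(np.uint8),cv2.MORPH_OPEN,np.ones((3,3)))
    uv=[(c,np.argmax(m[:,c])) for c in range(560) if m[:,c].any()]
    uv=[p for p in uv if p[1]<225]
    w=ray('wrist',np.array(uv,float),zz)[:,:2]
    r=ls(lambda p:np.hypot(*(w-p).T)-rad,w.mean(0)-[0,.03],loss='soft_l1',f_scale=.0005);print(len(w),r.x.round(4),'rms',np.sqrt(np.mean(r.fun**2)))
arc(d,np.nanmedian(z[d]),.042)
bl=(H>95)&(H<130)&(S>100)
fl=(z<.0185)&bl&(u>200)&(u<370)&(v<240);print('floor',fl.sum())
arc(fl,.024,.045)  # far rim: upper edge of visible wall+floor region at tray top
E
```

```text
disc z 0.05566538334738744 7348
130 [ 0.597  -0.1818] rms 0.00042403522205916946
floor 405
75 [ 0.5966 -0.186 ] rms 0.00022178337282756548
```

Request:
carry_out(targets=[{"hand":15,"x":-0.0035,"y":0,"z":0.005,"ax":0,"ay":0,"az":0},{"hand":15,"x":-0.0035,"y":0,"z":0.012,"ax":0,"ay":0,"az":0},{"hand":15,"x":-0.0035,"y":0,"z":0.016,"ax":0,"ay":0,"az":0},{"hand":15,"x":-0.0035,"y":0,"z":0.02,"ax":0,"ay":0,"az":0},{"hand":15,"x":-0.0035,"y":0,"z":0.022,"ax":0,"ay":0,"az":0},{"hand":15,"x":-0.0035,"y":0,"z":0.022,"ax":0,"ay":0,"az":0}])

```text
t: 7.22
tool_pos: [0.5953, -0.1867, 0.2228]
orientation: [-2.387, -2.041, 0.0]
force: [0.1, -0.1, -1.3]
opening: 0.023
gripper_force: 15.0
```

```bash
python3 - <<'E'
from m import *
plan([.596,-.1855,.048]);print(read_state()['opening'],read_state()['force'])
E
```

```text
grasp now [ 0.5953 -0.1866  0.0558] heading -0.1559
shift [0.0013 0.0005 0.0078] turn [-0.0004 -0.0001 -0.0009] t 7.225
0.023010076801179603 [ 0.076519   -0.1072308  -1.28256355]
```

Request:
carry_out(targets=[{"hand":15,"x":0,"y":0,"z":0.004,"ax":0,"ay":0,"az":0},{"hand":15,"x":0,"y":0,"z":0.007,"ax":0,"ay":0,"az":0},{"hand":15,"x":0,"y":0,"z":0.008,"ax":0,"ay":0,"az":0},{"hand":15,"x":0,"y":0,"z":0.008,"ax":0,"ay":0,"az":0}])

```text
t: 7.72
tool_pos: [0.5954, -0.1867, 0.2152]
orientation: [-2.388, -2.042, 0.0]
force: [-1.2, 0.5, 1.9]
opening: 0.0227
gripper_force: 15.0
```

```bash
python3 - <<'E'
from m import *
print(grasp_now(),read_state()['force'])
im,W,_=cloud('wrist');z=W[...,2]
hsv=cv2.cvtColor(im,cv2.COLOR_BGR2HSV);v,u=np.mgrid[0:420,0:560]
d=(hsv[...,1]<90)&(v<262)&(v>190)&(u>220)&(u<350)&(z>.015)&(z<.06);print('disc top z',np.nanmedian(z[d]),d.sum())
t=(hsv[...,0]>95)&(hsv[...,0]<130)&(hsv[...,1]>100)&(u>355)&(u<400)&(v>140)&(v<210);print('tray',np.nanmedian(z[t]))
E
```

```text
[ 0.59541775 -0.18674805  0.04820626] [-1.17995509  0.48261196  1.91935864]
disc top z 0.026683856190033883 7467
tray 0.02454772154065206
```

Home: disc top is 2 mm above the tray top, as expected. Now release and rise.

Request:
carry_out(targets=[{"hand":30,"x":0,"y":0,"z":0.008,"ax":0,"ay":0,"az":0},{"hand":45,"x":0,"y":0,"z":0.008,"ax":0,"ay":0,"az":0},{"hand":45,"x":0,"y":0,"z":0.008,"ax":0,"ay":0,"az":0},{"hand":45,"x":0,"y":0,"z":0,"ax":0,"ay":0,"az":0},{"hand":45,"x":0,"y":0,"z":-0.04,"ax":0,"ay":0,"az":0},{"hand":45,"x":0,"y":0,"z":-0.1,"ax":0,"ay":0,"az":0},{"hand":45,"x":0,"y":0,"z":-0.16,"ax":0,"ay":0,"az":0},{"hand":45,"x":0,"y":0,"z":-0.2,"ax":0,"ay":0,"az":0}])

```text
t: 8.78
tool_pos: [0.5954, -0.1868, 0.4181]
orientation: [2.386, 2.04, 0.002]
force: [0.4, -0.1, 0.8]
opening: 0.0418
gripper_force: 0.0
```

```bash
python3 - <<'E'
from m import *
plan([.56,-.17,.25])
im,W,_=cloud('wrist');z=W[...,2]
hsv=cv2.cvtColor(im,cv2.COLOR_BGR2HSV);v,u=np.mgrid[0:420,0:560]
d=(hsv[...,1]<90)&(z>.0255)&(z<.05)&(u>200)&(u<380)&(v<280)
d=cv2.morphologyEx(d.astype(np.uint8),cv2.MORPH_OPEN,np.ones((3,3)))
c=max(cv2.findContours(d,0,1)[0],key=cv2.contourArea);w=ray('wrist',c[:,0].astype(float),.026)[:,:2];print(cv2.minEnclosingCircle(w.astype(np.float32)))
p=W[d>0];A=np.c_[p[:,:2],np.ones(len(p))];print('tilt',np.linalg.lstsq(A,p[:,2],rcond=None)[0],'z',np.median(p[:,2]))
cv2.imwrite('pics/w4.png',im)
plan([.487,.178,.22])
E
```

```text
grasp now [ 0.5957 -0.187   0.2511] heading -0.1561
shift [ 0.0111 -0.0376  0.001 ] turn [ 0.0023  0.0007 -0.0011] t 8.775
((0.5970840454101562, -0.18814148008823395), 0.04262876510620117)
tilt [0.03320336 0.0060677  0.00820837] z 0.02677220820278592
grasp now [ 0.5975 -0.1877  0.257 ] heading -0.1561
shift [ 0.3438 -0.1648  0.0347] turn [ 0.0091  0.0023 -0.0011] t 8.825
```

View pics/w4.png

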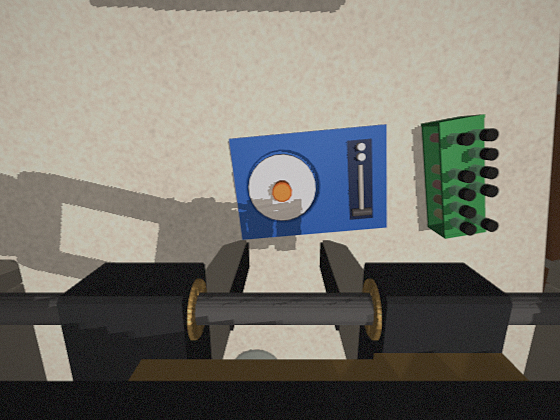

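The cap sits centred in the recess, knob up (282,190). On to the handle.

Request:
carry_out(targets=[{"hand":45,"x":0.05,"y":-0.02,"z":0,"ax":0,"ay":0,"az":0},{"hand":45,"x":0.33,"y":-0.165,"z":0.01,"ax":0,"ay":0,"az":0},{"hand":45,"x":0.33,"y":-0.165,"z":0.01,"ax":0,"ay":0,"az":0},{"hand":45,"x":0.33,"y":-0.165,"z":0.01,"ax":0,"ay":0,"az":0},{"hand":45,"x":0.33,"y":-0.165,"z":0.01,"ax":0,"ay":0,"az":0},{"hand":45,"x":0.33,"y":-0.165,"z":0.01,"ax":0,"ay":0,"az":0},{"hand":45,"x":0.33,"y":-0.165,"z":0.01,"ax":0,"ay":0,"az":0},{"hand":45,"x":0.33,"y":-0.165,"z":0.01,"ax":0,"ay":0,"az":0}])

```text
t: 9.82
tool_pos: [0.4835, 0.1648, 0.4044]
orientation: [2.386, 2.043, -0.002]
force: [-0.3, 0.2, 0.6]
opening: 0.0419
gripper_force: 0.0
```

```bash
python3 - <<'E'
from m import *
plan([.4875,.179,.138])
im,W,_=cloud('wrist');np.savez('/tmp/w5.npz',im=im,W=W);cv2.imwrite('pics/w5.png',im)
z=W[...,2]
for r in range(150,262,10):
    cols=np.where((z[r]>.137)&(z[r]<.15)&(W[r,:,0]<.53))[0]
    if len(cols): print(r,cols.min(),cols.max(),W[r,cols].mean(0).round(4))
hsv=cv2.cvtColor(im,cv2.COLOR_BGR2HSV);H,S,V=[hsv[...,i].astype(int) for i in range(3)]
red=((H<6)|(H>172))&(S>130)&(V>50)&(z>.117)&(z<.13);print('red',red.sum(),np.nanmean(W[red],0))
E
```

```text
grasp now [0.4834 0.1647 0.2374] heading -0.1548
shift [0.0147 0.0018 0.0994] turn [-0.0007  0.0009  0.0002] t 9.825
150 279 315 [0.501  0.2182 0.1416]
160 279 293 [0.4925 0.2117 0.1431]
170 279 293 [0.4913 0.2038 0.1428]
180 279 293 [0.49   0.1958 0.1429]
190 279 292 [0.4884 0.1878 0.1435]
200 279 292 [0.4871 0.1795 0.1433]
210 279 292 [0.4858 0.1712 0.1436]
220 279 292 [0.4845 0.1625 0.1433]
230 279 292 [0.4831 0.1539 0.1437]
240 279 303 [0.4864 0.1433 0.1409]
250 280 303 [0.485  0.1345 0.1419]
red 261 [0.47235582 0.10244527 0.12278378]
```

View pics/w5.png

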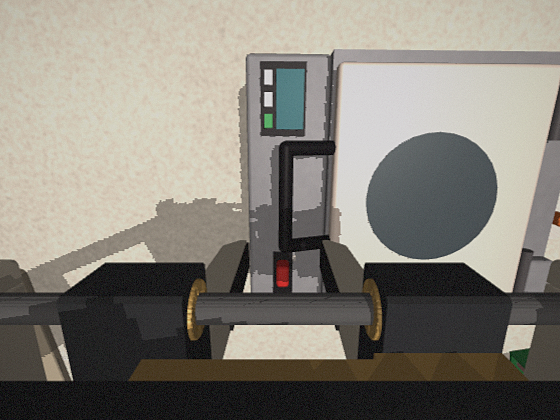

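Request:
carry_out(targets=[{"hand":32,"x":0.0147,"y":0.0015,"z":0,"ax":0,"ay":0,"az":0},{"hand":32,"x":0.0147,"y":0.0015,"z":0.04,"ax":0,"ay":0,"az":0},{"hand":32,"x":0.0147,"y":0.0015,"z":0.08,"ax":0,"ay":0,"az":0},{"hand":32,"x":0.0147,"y":0.0015,"z":0.0995,"ax":0,"ay":0,"az":0},{"hand":32,"x":0.0147,"y":0.0015,"z":0.0995,"ax":0,"ay":0,"az":0},{"hand":5,"x":0.0147,"y":0.0015,"z":0.0995,"ax":0,"ay":0,"az":0},{"hand":5,"x":0.0147,"y":0.0015,"z":0.0995,"ax":0,"ay":0,"az":0},{"hand":5,"x":0.0147,"y":0.0015,"z":0.0995,"ax":0,"ay":0,"az":0}], newtons=25)

```text
t: 10.88
tool_pos: [0.487, 0.1796, 0.3072]
orientation: [-2.386, -2.041, 0.0]
force: [-9.3, 0.1, 7.8]
opening: 0.0114
gripper_force: 25.0
```

Request:
carry_out(targets=[{"hand":5,"x":0,"y":0,"z":-0.002,"ax":0,"ay":0,"az":0},{"hand":5,"x":0,"y":0,"z":-0.004,"ax":0,"ay":0,"az":0},{"hand":5,"x":0,"y":0,"z":-0.004,"ax":0,"ay":0,"az":0}])

```text
t: 11.25
tool_pos: [0.4871, 0.1795, 0.3098]
orientation: [-2.387, -2.041, 0.0]
force: [-3.9, 3.4, -1.8]
opening: 0.0113
gripper_force: 25.0
```

```bash
python3 - <<'E'
from m import *
plan([.487,.179,.138]);s=read_state();print(s['force'],s['opening'])
E
```

```text
grasp now [0.487  0.1797 0.1428] heading -0.1557
shift [-0.0006 -0.      0.0048] turn [-0.0009 -0.0007 -0.0007] t 11.25
[-3.87865037  3.35501265 -1.80923743] 0.011254660711421565
```

Request:
carry_out(targets=[{"hand":5,"x":0,"y":0,"z":-0.002,"ax":0,"ay":0,"az":0},{"hand":5,"x":0,"y":0,"z":-0.003,"ax":0,"ay":0,"az":0},{"hand":5,"x":0,"y":0,"z":-0.003,"ax":0,"ay":0,"az":0}])

```text
t: 11.62
tool_pos: [0.4873, 0.1795, 0.3128]
orientation: [-2.387, -2.041, -0.0]
force: [-3.7, 3.9, -2.8]
opening: 0.0116
gripper_force: 25.0
```

```bash
python3 - <<'E'
from m import *
plan([.487,.179,.138]);s=read_state();print(s['force'],s['opening'])
E
```

```text
grasp now [0.4872 0.1796 0.1458] heading -0.1558
shift [-0.0005 -0.0002  0.0078] turn [-0.0005 -0.0006 -0.0008] t 11.625
[-3.6907502   3.94648119 -2.84078724] 0.011575406775273963
```

Request:
carry_out(targets=[{"hand":5,"x":0,"y":0,"z":-0.002,"ax":0,"ay":0,"az":0},{"hand":5,"x":0,"y":0,"z":-0.004,"ax":0,"ay":0,"az":0},{"hand":5,"x":0,"y":0,"z":-0.004,"ax":0,"ay":0,"az":0}])

```text
t: 12.0
tool_pos: [0.4875, 0.1794, 0.3171]
orientation: [-2.388, -2.042, -0.001]
force: [-2.7, 3.9, -2.3]
opening: 0.011
gripper_force: 25.0
```

```bash
python3 - <<'E'
from m import *
plan([.487,.179,.138]);s=read_state();print(s['force'],s['opening'])
E
```

```text
grasp now [0.4876 0.1795 0.1501] heading -0.1559
shift [-0.0005 -0.0005  0.0121] turn [ 0.0005 -0.0006 -0.0009] t 12.0
[-2.73734724  3.89114056 -2.34087116] 0.010967546999177707
```

```bash
python3 - <<'E'
from m import *
im,W,_=cloud('wrist');cv2.imwrite('pics/w6.png',im);W0=np.load('/tmp/w5.npz')['W']
# lid tilt: plane fit of lid points
for w in(W0,W):
    z=w[...,2];m=(w[...,0]>.55)&(w[...,0]<.66)&(w[...,1]>.17)&(w[...,1]<.24)&(abs(z-.14)<.02);p=w[m];print(m.sum(),np.linalg.lstsq(np.c_[p[:,:2]-[.6,.2],np.ones(len(p))],p[:,2],rcond=None)[0])
t0=.047;f=lambda t:np.array([.225*np.cos(t)-.016*np.sin(t),.225*np.sin(t)+.016*np.cos(t)])
for t in[.1,.17,.25,.33,.41,.49,.57,.65,.73,.81,.89,.97,1.05]:
    d=f(t)-f(t0);print(t,'y',round(-d[0],4),'z',round(-d[1],4))
E
```

```text
11661 [ 0.00106478 -0.00744888  0.13275804]
21425 [-0.03936093 -0.00092621  0.13771089]
0.1 y 0.0017 z -0.0118
0.17 y 0.005 z -0.0273
0.25 y 0.01 z -0.0446
0.33 y 0.0163 z -0.0615
0.41 y 0.024 z -0.0778
0.49 y 0.033 z -0.0935
0.57 y 0.0432 z -0.1083
0.65 y 0.0546 z -0.1224
0.73 y 0.067 z -0.1354
0.81 y 0.0805 z -0.1474
0.89 y 0.0948 z -0.1584
0.97 y 0.11 z -0.1681
1.05 y 0.1259 z -0.1766
```

The lid has tilted 0.04 rad, beyond the 0.025 rad play of a caught one, and the pull is only about 2 N, so the lid is free. The release stays untouched; I raise the lid along its arc.

Request:
carry_out(targets=[{"hand":5,"x":0,"y":0.0017,"z":-0.012,"ax":0,"ay":0,"az":0},{"hand":5,"x":0,"y":0.005,"z":-0.027,"ax":0,"ay":0,"az":0},{"hand":5,"x":0,"y":0.01,"z":-0.0445,"ax":0,"ay":0,"az":0},{"hand":5,"x":0,"y":0.0163,"z":-0.0615,"ax":0,"ay":0,"az":0},{"hand":5,"x":0,"y":0.024,"z":-0.078,"ax":0,"ay":0,"az":0},{"hand":5,"x":0,"y":0.033,"z":-0.0935,"ax":0,"ay":0,"az":0}])

```text
t: 12.8
tool_pos: [0.5192, 0.1743, 0.4111]
orientation: [-2.385, -2.041, 0.004]
force: [-11.9, 3.1, 4.8]
opening: 0.0111
gripper_force: 25.0
```

```bash
python3 - <<'E'
from m import *
g=grasp_now();s=read_state();print(g,s['force'],s['opening'],s['t'])
h=np.array([.7092,.1441]);d=np.array([-np.cos(-.157),-np.sin(-.157)]);F=(g[:2]-h)@d;U=g[2]-.122
print('radius',np.hypot(F,U),'(.2256)','theta',np.arctan2(U,F)-np.arctan2(.016,.225))
E
```

```text
[0.51863117 0.17436602 0.24409303] [-11.90614194   3.06104976   4.77741024] 0.011101944676748802 12.8
radius 0.2283401210235439 (.2256) theta 0.4931588584161914
```

Request:
carry_out(targets=[{"hand":5,"x":0,"y":0.0085,"z":-0.016,"ax":0,"ay":0,"az":0},{"hand":5,"x":0,"y":0.0195,"z":-0.0305,"ax":0,"ay":0,"az":0},{"hand":5,"x":0,"y":0.032,"z":-0.0435,"ax":0,"ay":0,"az":0},{"hand":5,"x":0,"y":0.0455,"z":-0.0555,"ax":0,"ay":0,"az":0}])

```text
t: 13.3
tool_pos: [0.5648, 0.1668, 0.4678]
orientation: [2.388, 2.042, -0.0]
force: [-8.5, 0.7, 7.5]
opening: 0.011
gripper_force: 25.0
```

```bash
python3 - <<'E'
from m import *
g=grasp_now();s=read_state();print(g,s['force'],s['opening'],s['t'])
h=np.array([.7092,.1441]);d=np.array([-np.cos(-.157),-np.sin(-.157)]);F=(g[:2]-h)@d;U=g[2]-.122
print('radius',np.hypot(F,U),'(.2256)','theta',np.arctan2(U,F)-np.arctan2(.016,.225))
E
```

```text
[0.56479576 0.16675253 0.30084059] [-8.52524392  0.70666482  7.52581382] 0.010988303668426768 13.3
radius 0.23097540219509766 (.2256) theta 0.814591529061015
```

Request:
carry_out(targets=[{"hand":5,"x":0,"y":0.0065,"z":-0.0075,"ax":0,"ay":0,"az":0},{"hand":5,"x":0,"y":0.0135,"z":-0.0135,"ax":0,"ay":0,"az":0},{"hand":5,"x":0,"y":0.021,"z":-0.019,"ax":0,"ay":0,"az":0},{"hand":5,"x":0,"y":0.0285,"z":-0.0235,"ax":0,"ay":0,"az":0},{"hand":5,"x":0,"y":0.036,"z":-0.0275,"ax":0,"ay":0,"az":0},{"hand":5,"x":0,"y":0.044,"z":-0.0315,"ax":0,"ay":0,"az":0},{"hand":5,"x":0,"y":0.044,"z":-0.0315,"ax":0,"ay":0,"az":0},{"hand":5,"x":0,"y":0.044,"z":-0.0315,"ax":0,"ay":0,"az":0}])

```text
t: 14.3
tool_pos: [0.6085, 0.1597, 0.4978]
orientation: [2.388, 2.04, -0.0]
force: [-5.5, -2.7, 5.9]
opening: 0.0113
gripper_force: 25.0
```

```bash
python3 - <<'E'
from m import *
g=grasp_now();s=read_state();print(g,s['force'],s['opening'],s['t'])
h=np.array([.7092,.1441]);d=np.array([-np.cos(-.157),-np.sin(-.157)]);F=(g[:2]-h)@d;U=g[2]-.122
print('radius',np.hypot(F,U),'(.2256)','theta',np.arctan2(U,F)-np.arctan2(.016,.225))
im,W,_=cloud('side');cv2.imwrite('pics/s7.png',cv2.resize(im[120:340,180:400],None,fx=2.7,fy=2.7))
E
```

```text
[0.6086315  0.15954837 0.33083433] [-5.52265644 -2.70184909  5.86174628] 0.011280276537415125 14.3
radius 0.2323020396541825 (.2256) theta 1.0464380450114033
```

View pics/s7.png

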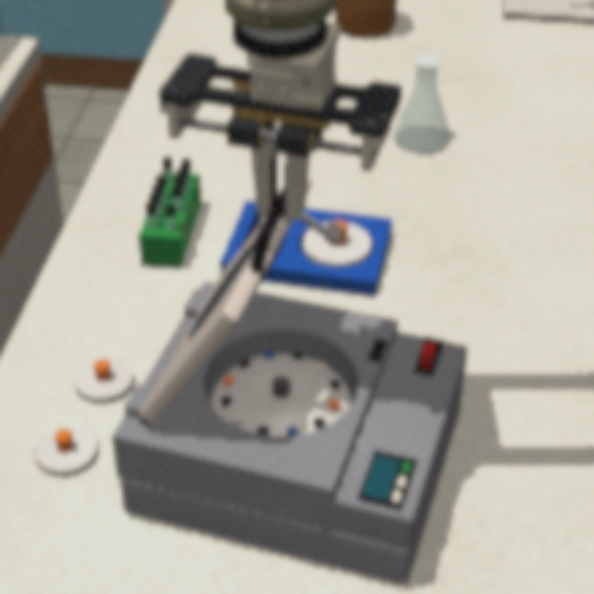

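The side view shows the lid held at about 60° by the handle, the cap home in the tray, and the bystanders in place.

```bash
python3 -c "
from plant import *
print(read_state()['dq'].round(3));print(robot.close_job())"
```

```text
[ 0.001 -0.     0.003  0.001 -0.002  0.002]
the job is handed in; nothing more can be done
None
```

Job handed in, and no verdict came back: the cap is home in the tray recess, the tug showed the lid was free so I never touched the release, and the gripper is holding the lid by its handle at about 60°.

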